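# Roll a filter housing into its V-cradle

## Task

On the clean bench, gently roll the steel filter housing along the bench by its side, up the short ramp of the blue V-cradle and into the V, and push it endwise until its end rests against the cradle's white end stop. Use the fingertips or the outside of the fingers only: never pinch, lift or stand it up, and leave everything else where it stands.

Things in the scene. Friction and masses are not known exactly. Their poses are not given: they have to be found in the camera images.
- housing: loose round steel filter housing, a smooth, slippery cylinder 40 mm in diameter, 150 mm long, about 0.25 to 0.5 kg, lying on its side, with black end bands and a thin orange stripe along it. Origin at its centre, 20 mm above the bench to begin with; its y axis runs along the cylinder, x and z turn as it rolls. It rolls freely. It starts before the ramp, roughly parallel to the V.
- cradle: blue V-cradle fixed to the bench, 135 mm wide along y. Origin at bench level, under the middle of the V, z up. +x is the way in: a ramp rises from x = -84 mm to a crest 12 mm high at x = -16 mm, the V then falls to 3 mm at x = 0 and rises to a far lip 18 mm high at x = 26 to 39 mm. The V runs along y; its +y end has the stop, its -y end is open.
- foot (a point): middle of the foot of the ramp, at bench level, 84 mm before the V
- seat (a point): where the housing's centre is when it lies in the V (26 mm above the bench) with its end on the stop; its other end then sticks 15 mm out of the cradle's open -y end. Before that it sticks out further.
- stop (a point): on the inner face of the white upright end stop, straight above the V's bottom, 26 mm above the bench; the stop is 56 mm long across the V, 50 mm high and 12 mm thick, its inner face looks along the cradle's -y
- vial_mid (a point): bystander: small amber vial, 28 mm across, 60 mm high, standing; point at its centre. Leave it.
- jar_mid (a point): bystander: white jar with green lid, 56 mm across, 65 mm high, standing; point at its centre. Leave it.
- dish_mid (a point): bystander: glass culture dish, 90 mm across, 16 mm high; point at its centre. Leave it.
- weight_mid (a point): bystander: brass calibration weight, 38 mm across, 52 mm high, with a knob; point at its centre. Leave it.
There are look-alikes about, which are no part of the job. What is shaped like the housing but yellow is not meant.

How it is judged (in metres and radians):
On the way, in this order (a step that is already met when the one before it is completed fails the run):
1. the housing has rolled about half a turn (angle between housing's own z axis and vertical above 2 rad), for 0.02 s.
2. the housing lies in the V (x of housing in the frame of cradle between -0.004 and 0.004 m and z of housing in the frame of cradle between 0.022 and 0.03 m and angle between the y axis of housing and the y axis of cradle, either way round below 0.06 rad), for 0.2 s.
At the end, for the whole second after the job is handed in: The housing lies at rest in the V (centre within 4 mm of the V's middle line and of its seated height, axis within 0.06 rad of the V) with its end within 5 mm of the end stop (all of step 2 and y of housing in the frame of cradle between -0.0125 and -0.004 m and linear speed of housing below 0.02 m/s and angular speed of housing below 0.5 rad/s); the robot touches nothing.
It fails at once if the housing is lifted or stood up (height (world z) of housing above 0.046 m or angle between housing's own y axis and vertical below 1.2 rad or angle between housing's own y axis and vertical above 1.94 rad).
It fails at once if the housing is thrown (faster than 0.4 m/s) (linear speed of housing above 0.4 m/s).
It fails at once if the housing is pinched or pressed hard (over 40 N) (contact force between the fingers and housing above 40 N).
It fails at once if a bystander is pushed away by more than 15 mm (distance of any of vial_mid, jar_mid, dish_mid, weight_mid from where it was at the start of the episode above 0.015 m).
It also fails if it takes over 54 s, if anything falls off the work surface, if the arm or the gripper's body presses on something with over 40 N, if the wrist force passes 120 N, or if a joint passes its speed limit or range.

## Robot

A 7-joint arm with a two-finger parallel gripper is mounted at the origin on the work surface. World frame = base frame: x ahead of the robot, y to its left, z up, the work surface at z = 0. Lengths are in m, angles in degrees, forces in N, time in s.
With the tool pointing down it reaches from about 0.425 to 0.875 m from the base axis. Payload 4.7 kg.
Tool frame: the origin (TCP) lies on the front face of the gripper's body, between the roots of the fingers; the fingertips stand 70 mm ahead of it and the grasp point (between the pads) lies 51 mm ahead of it (tip_extent is the distance from the TCP to the fingertips, in m); z points along the fingers, y is the direction in which the jaws open and shut (so a half turn about z gives the same grasp; the last joint's range is limited). The gripper opens to 87 mm and grips with 3 to 60 N. Pads are 19 mm wide; open, the fingers measure 117 mm over their backs; the gripper's body (75 mm by 190 mm) begins 51 mm behind the grasp point.
Start: joints at [-76.484, 18.392, -4.016, 83.108, 1.295, 78.541, -3.26], TCP at [0.143, 0.634, 0.292] pointing down, gripper open.
Joint ranges: [-163.93, 163.93], [-17.29, 119.83], [-79.2, 71.16], [3.27, 140.29], [-89.18, 269.18], [5.43, 117.66], [-154.24, 154.24]. Speed limits (degrees/s): [147.25, 147.25, 180, 180, 180, 180, 180].

## Interface

Orientations are given as [roll, pitch, yaw] about the fixed x, y, z axes, in that order (R = Rz(yaw) Ry(pitch) Rx(roll)).
In Python, from cell import * gives the robot as it stands.
- The arm moves only by the tool carry_out, never from a script. Its argument "increments" is text: rows parted by semicolons, each of 7 numbers parted by spaces: the opening, from 0 (shut) to 1 (fully open), then the shift along the tool's x, y, z in m, then the turn, a rotation vector about the tool's x, y, z in degrees. A call has 1 to 20 rows; each row shifts and turns the pose as measured when the row begins, along the tool's axes as they then stand; what a row does not reach is not made up. A row lasts 1/8 s, in which the tool goes at most 62.5 mm and 10.7 degrees, less where a joint would pass 70% of its speed; a pose out of reach is approached as far as the arm can. A call is refused whole if a number of a shift passes 0.0625 or a number of a turn 10.7, either way. A call with a gripper value outside its range is refused whole. The fingers move at their own pace and stop on an object; "force" is the grip in N (left out, the last holds). Time passes only in rows, so rows that do not move let the fingers close. It gives the time, the measured TCP pose, the force and the opening at its end, in the units of the state.
- get_obs(): the state, without advancing time (a new reading comes with each control period).
- read_camera(name): name is "side" or "top" or "wrist"; returns a dict with "img" (384x512x3 uint8, blue, green, red), "fx", "fy", "cx", "cy" (pixels), "world_from_camera" (4x4, takes a point from camera to world coordinates). Camera axes: x right, y down, z forward; pixel columns grow to the right and rows downward; lengths in m; the calibration is good to about 2 mm. A picture is of the moment at which its call begins. There is no depth.
- sign_off(): hands the job in, once; it reports no verdict.
Trained networks look in a picture, given as the dict that the camera call returned (one of the last four; its "shot" number tells which), for a name from the list of things; names that differ only in an ending like _2 or _b are one class to them, and where a whole thing is asked for, a point or a joint stands for the part that bears it (a point fixed in the world has none). Each returns a list of dicts, best first, with "confidence" (0 to 1); they miss things now and then, are a little off and sometimes report something else, mostly with a low value. They report only what shows in the picture. A call takes as long as a camera call. They do not tell look-alikes from the thing itself.
- masks_of(target, picture): "pixels" (384x512 bool, what is visible of it) and "bbox" ([left, top, right, bottom] in pixels, round what is visible of it).
The state is a dict: "time_s": time; "qpos": joint angles; "joint_velocities": joint speeds; "effort": joint torques, N m; "tool_pos": TCP position; "tool_rot": TCP orientation; "force": force on the tool from outside, world axes, zero at the start; "wrist_torque": the same for the moment, N m; "grip_width": finger opening in m.
Only numpy, scipy, OpenCV 4.12 (cv2) and the standard library are available. Lean on these libraries where they do the work, as an engineer would, in place of code of your own. Each camera call takes 0.05 s, during which the arm holds its last target.

## Working session

There is one attempt and no reset: what is moved stays moved. The work goes in short steps, Python scripts to look and compute and a tool call to move; the robot and the scene stay as the last step left them, time stands still between calls to the robot, and variables do not carry over. Pictures are saved under pics/ and viewed, and the job is handed in when it is done.

Besides the shell and the picture viewer there is one more tool, called after "Emit:" as name(argument=value, ...) on one line, values as JSON. carry_out: Moves the arm, as the interface text tells. Its arguments: {"type":"object","properties":{"increments":{"type":"string"},"force":{"type":"number"}},"required":["increments"]}

```bash
mkdir -p pics; ls
python3 - <<'E'
from cell import *
import cv2
o=get_obs(); print(o)
for n in ["side","top","wrist"]:
    p=read_camera(n); cv2.imwrite(f"pics/a_{n}.png",p["img"]); print(n,p["fx"],p["cx"],p["cy"],p["world_from_camera"])
E
```

```text
pics
{'time_s': 0.0, 'qpos': array([-76.48494941,  18.43887445,  -4.01270767,  83.17633748,
         1.29265191,  78.5388985 ,  -3.25896416]), 'joint_velocities': array([ 0.08318521, -0.0233007 ,  0.10067776,  0.02197417, -0.00598342,
        0.22997655,  0.0084171 ]), 'effort': array([-1.43401758e-04, -4.91282666e+01, -4.03844006e-01, -3.12533891e+01,
       -6.38409262e-02,  4.37037076e-02,  1.85205245e-04]), 'tool_pos': array([0.1429468 , 0.63365462, 0.29115049]), 'tool_rot': array([-1.79890989e+02,  4.32805585e-03,  1.67292622e+02]), 'force': array([-0.43486294, -0.64709624,  0.00944567]), 'wrist_torque': array([ 0.04117944, -0.01649788, -0.01049336]), 'grip_width': 0.08708653544867832}
side 482.13248666397595 248.41560552732903 193.08253988027892 [[-0.98367989 -0.13586396  0.11796126  0.44262481]
 [-0.17992237  0.7378505  -0.65054176  0.81169352]
 [ 0.00134741 -0.66114872 -0.75025366  0.95423621]
 [ 0.          0.          0.          1.        ]]
top 375.45674282698883 255.5768933165342 195.65341057240173 [[ 0.01339472 -0.98589042  0.16685523  0.46253333]
 [-0.99952612 -0.00857664  0.02956303  0.02908939]
 [-0.02771485 -0.16717215 -0.98553811  0.89467627]
 [ 0.          0.          0.          1.        ]]
wrist 338.213401952193 255.14374501380414 194.518451062691 [[ 2.20208709e-01  9.30976356e-01  2.91189199e-01  6.33823534e-02]
 [ 9.75452428e-01 -2.09914596e-01 -6.65464050e-02  6.51086080e-01]
 [-8.28266515e-04  2.98695309e-01 -9.54348168e-01  3.83065820e-01]
 [ 0.00000000e+00  0.00000000e+00  0.00000000e+00  1.00000000e+00]]
```

View pics/a_side.png

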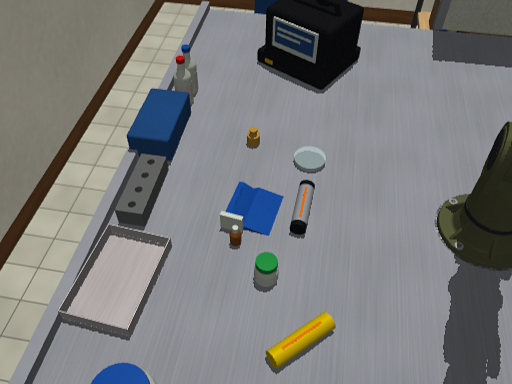

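View pics/a_top.png

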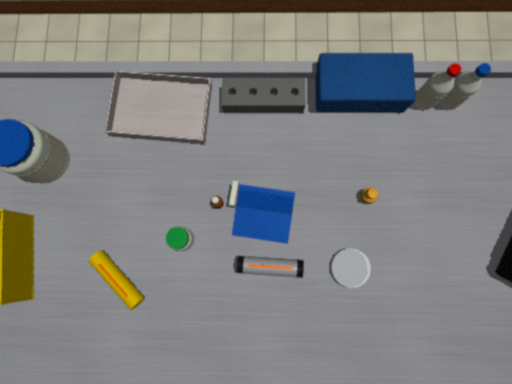

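View pics/a_wrist.png

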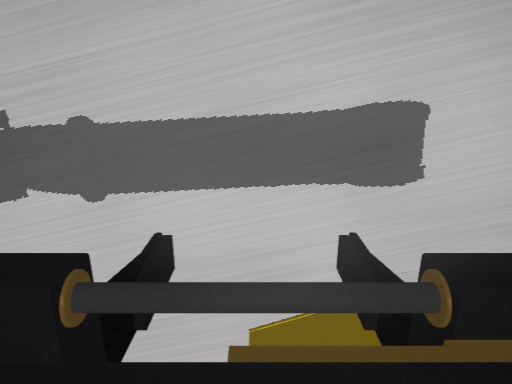

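Run:
```python
from cell import *
import cv2,numpy as np
for n in ["top","side"]:
    p=read_camera(n)
    for t in ["housing","cradle","stop"]:
        for m in masks_of(t,p)[:3]: print(n,t,m["confidence"],m["bbox"])
    np.savez(f"{n}.npz",img=p["img"],K=[p["fx"],p["fy"],p["cx"],p["cy"]],T=p["world_from_camera"])
    c=p["img"][160:310,200:400] if n=="top" else p["img"][150:290,190:350]
    cv2.imwrite(f"pics/b_{n}.png",cv2.resize(c,None,fx=4,fy=4,interpolation=cv2.INTER_CUBIC))
```

```text
top housing 0.84 [90.6, 248.0, 145.3, 309.1]
top housing 0.81 [236.0, 255.5, 303.8, 275.2]
top cradle 0.68 [229.4, 180.2, 293.1, 244.5]
top stop 0.93 [226.6, 181.1, 293.3, 245.8]
top stop 0.72 [165.3, 228.2, 192.9, 254.9]
side housing 0.71 [266.5, 313.1, 336.3, 371.2]
side housing 0.68 [292.3, 181.8, 312.7, 234.5]
side cradle 0.66 [216.6, 183.1, 285.9, 234.4]
side cradle 0.63 [251.8, 250.0, 277.2, 287.2]
side stop 0.93 [220.3, 178.4, 285.6, 238.4]
```

View pics/b_top.png

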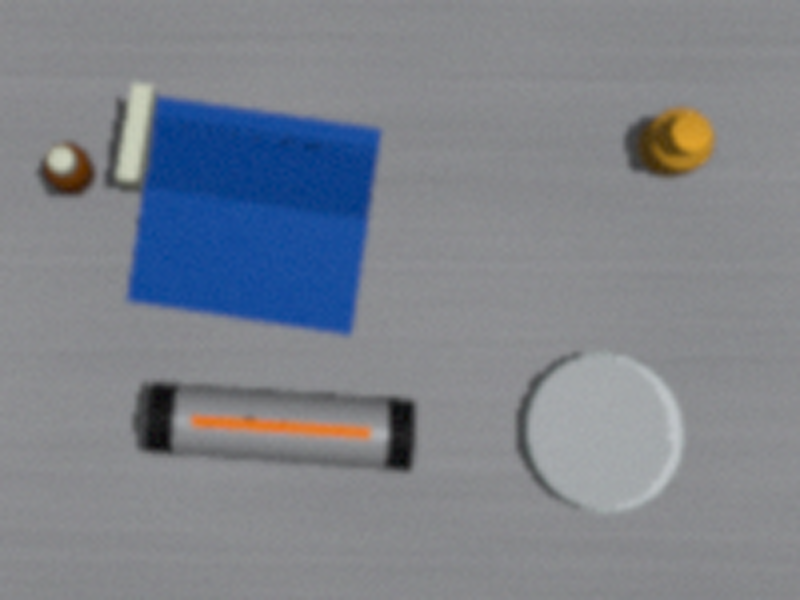

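View pics/b_side.png

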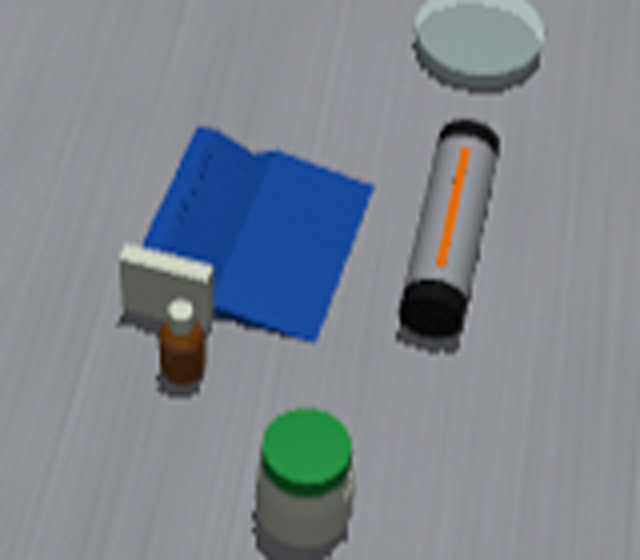

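```bash
cat > h.py <<'E'
import numpy as np,cv2
from scipy.optimize import least_squares,minimize
def proj(p,X):
    T=np.linalg.inv(p["T"]);X=np.atleast_2d(X);c=X@T[:3,:3].T+T[:3,3]
    return np.c_[p["K"][0]*c[:,0]/c[:,2]+p["K"][2],p["K"][1]*c[:,1]/c[:,2]+p["K"][3]]
def pk(p): return dict(img=p["img"],K=[p["fx"],p["fy"],p["cx"],p["cy"]],T=p["world_from_camera"])
def pose(x,y,yaw,L,z0=0.):
    L=np.atleast_2d(L);c,s=np.cos(yaw),np.sin(yaw)
    return np.c_[x+c*L[:,0]-s*L[:,1],y+s*L[:,0]+c*L[:,1],z0+L[:,2]]
a=np.linspace(0,2*np.pi,40,endpoint=False)
CYL=np.vstack([np.c_[.02*np.cos(a),0*a+s*.075,.02*np.sin(a)] for s in(-1,1)])
def fitcyl(views,x0,z):  # views: list of (p,mask)
    S=4
    def cost(v):
        r=0
        for p,m in views:
            h=cv2.convexHull(((proj(p,pose(*v,CYL,z))+.5)*S*16).astype(np.int32))
            b=np.zeros((384*S,512*S),np.uint8);cv2.fillConvexPoly(b,h,1,shift=4)
            M=cv2.resize(m.astype(np.uint8),None,fx=S,fy=S,interpolation=cv2.INTER_NEAREST)
            r+=1-(b&M).sum()/max(1,(b|M).sum())
        return r
    s=np.array(x0);return minimize(cost,s,method="Nelder-Mead",options=dict(initial_simplex=np.vstack([s,s+[.01,0,0],s+[0,.01,0],s+[0,0,.08]]),xatol=1e-4,fatol=1e-4))
E
cat > fit.py <<'E'
from cell import *
from h import *
C=dict(f1=(-.084,.0675,0),f2=(-.084,-.0675,0),c1=(-.016,.0675,.012),c2=(-.016,-.0675,.012),l1=(.039,.0675,.018),l2=(.039,-.0675,.018))
top=np.load("top.npz");side=np.load("side.npz")
obs=[(top,"f1",128,300),(top,"f2",350,333),(top,"c1",145,188),(top,"c2",370,215),(top,"l1",158,97),(top,"l2",380,130),
(side,"f1",315,341),(side,"f2",374,186),(side,"c2",275,151),(side,"l2",202,127)]
def uv(p,u,v):
    o=(200,160) if p is top else (190,150)
    return np.array([o[0]+u/4-.375,o[1]+v/4-.375])
def res(v): return np.concatenate([proj(p,pose(*v,C[k]))[0]-uv(p,a_,b) for p,k,a_,b in obs])
r=least_squares(res,[.6,0,-.1]);print(r.x,np.degrees(r.x[2]));print(r.fun.reshape(-1,2).round(1))
V=[]
for n in("top","side"):
    p=read_camera(n);ms=masks_of("housing",p)
    best=max(ms,key=lambda m:((m["pixels"]).sum()>0)*(-abs(np.mean(np.nonzero(m["pixels"])[1])-(270 if n=="top" else 302))))
    V.append((pk(p),best["pixels"]))
for vs in(V,V[:1],V[1:]):
    q=fitcyl(vs,[.44,0,-.1],.02);print(q.x,np.degrees(q.x[2]),q.fun)
cx=r.x
H=fitcyl(V,[.44,0,-.1],.02).x
c,s=np.cos(cx[2]),np.sin(cx[2]);d=H[:2]-cx[:2];print("housing in cradle",[c*d[0]+s*d[1],-s*d[0]+c*d[1]],np.degrees(H[2]-cx[2]))
# bystanders by top & known height centre
p=read_camera("top")
for n,h in(("vial_mid",.03),("jar_mid",.0325),("dish_mid",.008),("weight_mid",.026)):
    for m in masks_of(n,p)[:2]:
        ys,xs=np.nonzero(m["pixels"]);T=p["world_from_camera"];d=T[:3,:3]@np.array([(xs.mean()-p["cx"])/p["fx"],(ys.mean()-p["cy"])/p["fy"],1])
        w=T[:3,3]+d*(h-T[2,3])/d[2];print(n,round(m["confidence"],2),w.round(3),len(xs))
E
python3 fit.py
```

```text
[ 0.59277598  0.03391391 -0.13550883] -7.764084157597316
[[-0.2  0.3]
 [ 0.6  0.5]
 [-0.4 -0.4]
 [-0.2  1.1]
 [-0.2 -0.6]
 [ 0.6 -0.9]
 [ 0.4  0.9]
 [ 0.3  0.1]
 [ 0.4 -0.2]
 [-1.2 -0.6]]
[ 0.44786434  0.02099586 -0.04771425] -2.7338250552051626 0.16258384991883557
[ 0.4477944   0.02106917 -0.05354403] -3.067846816462997 0.06686930091185406
[ 0.44837291  0.02125164 -0.04446904] -2.5478885536980904 0.09260054386718186
housing in cradle [np.float64(-0.14183804345218498), np.float64(-0.032376401461248164)] 5.0302591023921535
vial_mid 0.69 [0.594 0.145 0.03 ] 119
jar_mid 0.8 [0.508 0.228 0.032] 519
dish_mid 0.59 [ 0.446 -0.165  0.008] 1239
weight_mid 0.8 [ 0.613 -0.207  0.026] 255
```

Emit:
carry_out(increments="1 -0.026 -0.033 0.006 0 0 0;1 -0.026 -0.033 0.006 0 0 0;1 -0.026 -0.033 0.006 0 0 0;1 -0.026 -0.033 0.006 0 0 0;1 -0.026 -0.033 0.006 0 0 0;1 -0.026 -0.033 0.006 0 0 0;1 -0.026 -0.033 0.006 0 0 0;1 -0.026 -0.033 0.006 0 0 0;1 -0.026 -0.033 0.006 0 0 0;1 -0.026 -0.033 0.006 0 0 0;1 -0.026 -0.033 0.006 0 0 0;1 -0.026 -0.033 0.006 0 0 0;1 -0.026 -0.033 0.006 0 0 0;1 -0.026 -0.033 0.006 0 0 0;1 0 0 0 0 0 -2.5;1 0 0 0 0 0 -2.5")

```text
time_s: 3.0
tool_pos: [0.4053, 0.0871, 0.2066]
tool_rot: [179.3, 0.3, 172.4]
force: [-0.7, 0.0, -0.2]
grip_width: 0.087
```

```bash
cat > st.py <<'E'
import sys,numpy as np
from cell import *
from scipy.spatial.transform import Rotation as R
CR=np.array([0.5928,0.0339]);YAW=-0.1355
c,s=np.cos(YAW),np.sin(YAW);RC=np.array([[c,s,0],[-s,c,0],[0,0,1]])
def st(tgt=None,tilt=0,yawc=0):
    o=get_obs();p=o["tool_pos"];Rt=R.from_euler("xyz",o["tool_rot"],degrees=True).as_matrix()
    pc=RC@(p-[*CR,0]);A=RC@Rt
    print("t",round(o["time_s"],2),"TCP in cradle",pc.round(4),"rpy",np.round(o["tool_rot"],1),"grip",round(o["grip_width"],4),"F",(RC@o["force"]).round(1))
    tip=pc+A@[0,0,.07];print("tip",tip.round(4),"front corner",(tip-A[:,0]*.0095).round(4),"q",o["qpos"].round(0))
    if tgt is not None:
        # desired: tool y = cradle y, tilt about y
        t=np.radians(tilt);W=np.array([[-np.cos(t),0,-np.sin(t)],[0,1,0],[np.sin(t),0,-np.cos(t)]])
        if yawc: W=R.from_euler("z",yawc,degrees=True).as_matrix()@W
        d=A.T@(np.array(tgt)-pc);rv=np.degrees(R.from_matrix(A.T@W).as_rotvec())
        print("delta tool",d.round(4),"rotvec",rv.round(2))
    return pc,A
if __name__=="__main__":
    a=[float(x) for x in sys.argv[1:]]
    st(a[:3],*a[3:]) if a else st()
E
python3 st.py -.168 -.032 .16 20
```

```text
t 3.0 TCP in cradle [-0.193   0.0274  0.2066] rpy [179.3   0.3 172.4] grip 0.087 F [-0.7 -0.1 -0.2]
tip [-0.1927  0.0282  0.1366] front corner [-0.1832  0.0282  0.1366] q [-46.  -9.  28. 122.   4.  66.  63.]
delta tool [-0.0247 -0.06    0.046 ] rotvec [ 0.64 20.28  0.23]
```

Emit:
carry_out(increments="1 -0.008 -0.02 0 0 0 0;1 -0.008 -0.02 0 0 0 0;1 -0.008 -0.02 0 0 0 0;1 0 0 0 0.3 5 0.1;1 0 0 0 0.3 5 0.1;1 0 0 0 0 5 0;1 0 0 0 0 5 0;1 0 0 0 0 0 0")

```text
time_s: 4.0
tool_pos: [0.4225, 0.0224, 0.2081]
tool_rot: [179.7, -20.0, 172.3]
force: [-0.3, 0.1, 0.0]
grip_width: 0.087
```

```bash
python3 st.py -.168 -.032 .077 20
```

```text
t 4.0 TCP in cradle [-0.1672 -0.0344  0.2081] rpy [179.7 -20.  172.3] grip 0.087 F [-0.3  0.   0. ]
tip [-0.1911 -0.0341  0.1423] front corner [-0.1822 -0.0341  0.1391] q [-40.   8.  40. 110.  -8.  84.  85.]
delta tool [-0.0441  0.0017  0.1235] rotvec [0.29 0.01 0.1 ]
```

Emit:
carry_out(increments="1 -0.0055 0 0.0155 0 0 0;1 -0.0055 0 0.0155 0 0 0;1 -0.0055 0 0.0155 0 0 0;1 -0.0055 0 0.0155 0 0 0;1 -0.0055 0 0.0155 0 0 0;1 -0.0055 0 0.0155 0 0 0;1 -0.0055 0 0.0155 0 0 0;1 0 0 0 0 0 0")

```text
time_s: 5.0
tool_pos: [0.42, 0.0237, 0.0843]
tool_rot: [179.6, -19.9, 172.4]
force: [-0.5, 0.9, -0.5]
grip_width: 0.0871
```

```bash
python3 st.py -.168 -.032 .077 20
python3 - <<'E'
from cell import *
import cv2
p=read_camera("side");cv2.imwrite("pics/c_side.png",cv2.resize(p["img"][90:290,190:450],None,fx=3,fy=3))
E
```

```text
t 5.0 TCP in cradle [-0.1699 -0.0334  0.0843] rpy [179.6 -19.9 172.4] grip 0.0871 F [-0.6  0.9 -0.5]
tip [-0.1937 -0.033   0.0185] front corner [-0.1848 -0.033   0.0152] q [-37.  19.  38. 116. -15.  70.  91.]
delta tool [-0.0043  0.0014  0.0062] rotvec [0.34 0.1  0.17]
```

View pics/c_side.png

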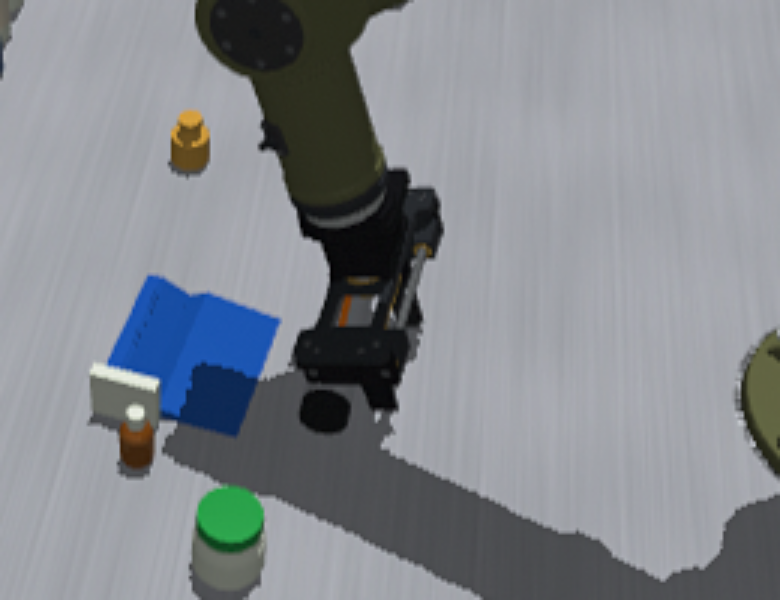

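Emit:
carry_out(increments="1 -0.0064 0 0.003 0 0 0;1 -0.005 0 -0.001 0 0 0;1 -0.004 0 -0.0014 0 0 0;1 -0.004 0 -0.0014 0 0 0;1 -0.004 0 -0.0014 0 0 0;1 -0.004 0 -0.0014 0 0 0;1 -0.004 0 -0.0014 0 0 0;1 -0.004 0 -0.0014 0 0 0")

```text
time_s: 6.05
tool_pos: [0.4595, 0.0189, 0.0802]
tool_rot: [179.5, -19.6, 172.5]
force: [-1.2, 0.2, 0.9]
grip_width: 0.0867
```

```bash
cat > look.py <<'E'
import sys
from st import *
from h import *
import cv2
pc,A=st()
p=read_camera("side");cv2.imwrite(sys.argv[1],cv2.resize(p["img"][130:270,190:350],None,fx=4,fy=4))
E
python3 look.py pics/d.png
```

```text
t 6.05 TCP in cradle [-0.13   -0.0329  0.0802] rpy [179.5 -19.6 172.5] grip 0.0867 F [-1.3  0.1  0.9]
tip [-0.1536 -0.0323  0.0143] front corner [-0.1446 -0.0323  0.0111] q [-35.  24.  37. 110. -17.  71.  94.]
```

View pics/d.png

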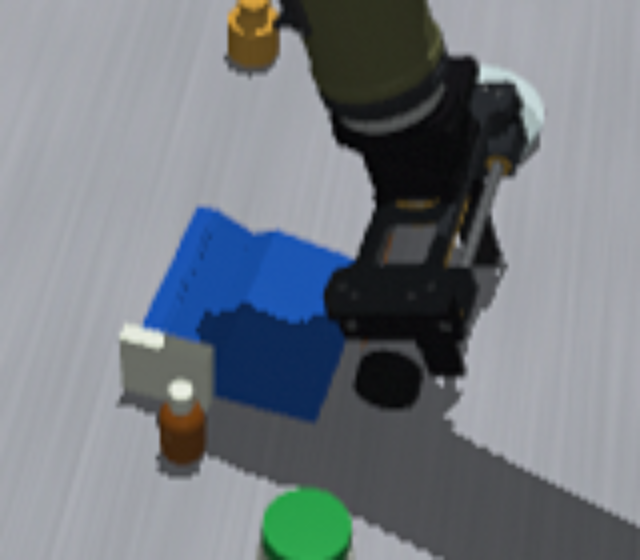

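Emit:
carry_out(increments="1 -0.004 0 -0.0014 0 0 0;1 -0.004 0 -0.0014 0 0 0;1 -0.004 0 -0.0014 0 0 0;1 -0.004 0 -0.0014 0 0 0;1 -0.004 0 -0.0014 0 0 0;1 -0.004 0 -0.0014 0 0 0;1 -0.004 0 -0.0014 0 0 0;1 -0.004 0 -0.0014 0 0 0;1 -0.0035 0 -0.002 0 0 0;1 -0.0035 0 -0.002 0 0 0")

```text
time_s: 7.35
tool_pos: [0.4977, 0.014, 0.0824]
tool_rot: [179.4, -20.7, 172.6]
force: [-6.7, 0.6, 7.3]
grip_width: 0.0868
```

```bash
python3 look.py pics/e.png
```

```text
t 7.35 TCP in cradle [-0.0916 -0.0325  0.0824] rpy [179.4 -20.7 172.6] grip 0.0868 F [-6.7 -0.4  7.3]
tip [-0.1163 -0.0319  0.0169] front corner [-0.1074 -0.0319  0.0135] q [-32.  29.  37. 104. -19.  75.  95.]
```

View pics/e.png

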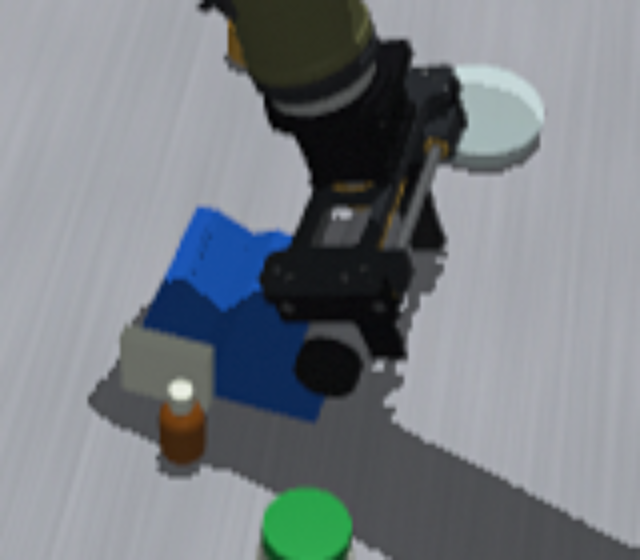

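Emit:
carry_out(increments="1 0.0038 0 0.0008 0 -5 0;1 0.0038 0 0.0004 0 -5 0;1 0.0038 0 0 0 -5 0;1 0.0038 0 -0.0004 0.4 -5 0.3;1 0 0 0 0 0 0")

```text
time_s: 8.02
tool_pos: [0.4801, 0.0161, 0.0845]
tool_rot: [179.9, -0.6, 172.1]
force: [-2.7, -0.4, 0.8]
grip_width: 0.0872
```

```bash
python3 look.py pics/f.png; python3 st.py -.08 -.033 .085 0
```

```text
t 8.03 TCP in cradle [-0.1092 -0.0329  0.0845] rpy [179.9  -0.6 172.1] grip 0.0872 F [-2.7 -0.7  0.8]
tip [-0.11   -0.0327  0.0145] front corner [-0.1005 -0.0327  0.0144] q [-42.  13.  41. 120. -11.  51.  87.]
t 8.07 TCP in cradle [-0.1086 -0.0329  0.0846] rpy [179.9  -0.7 172.1] grip 0.0869 F [-2.7  0.1  1.4]
tip [-0.1095 -0.0327  0.0146] front corner [-0.1    -0.0327  0.0145] q [-42.  13.  41. 120. -11.  52.  87.]
delta tool [-0.0286 -0.0001 -0.0008] rotvec [ 0.12 -0.66 -0.16]
```

View pics/f.png

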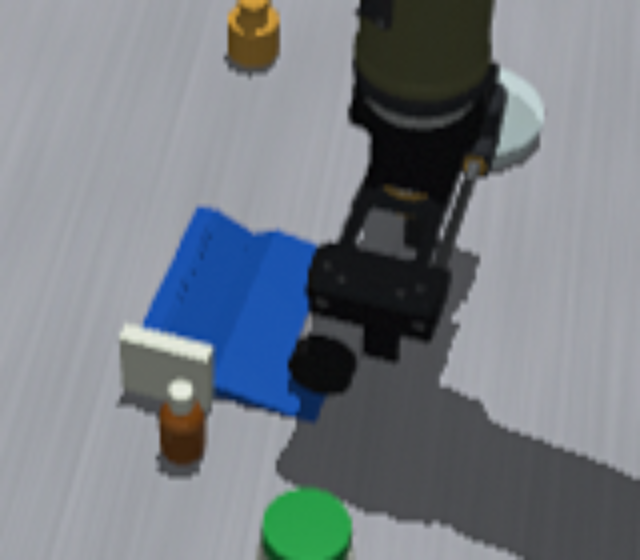

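Emit:
carry_out(increments="1 -0.004 0 -0.0008 0 0 0;1 -0.004 0 -0.0008 0 0 0;1 -0.004 0 -0.0008 0 0 0;1 -0.004 0 -0.0008 0 0 0;1 -0.004 0 -0.0008 0 0 0;1 -0.004 0 -0.0008 0 0 0;1 -0.004 0 -0.0008 0 0 0;1 -0.004 0 -0.0008 0 0 0;1 -0.004 0 -0.0008 0 0 0;1 -0.004 0 -0.0008 0 0 0;1 -0.004 0 -0.0008 0 0 0")

```text
time_s: 9.45
tool_pos: [0.5289, 0.0087, 0.093]
tool_rot: [-180.0, -0.8, 172.0]
force: [-2.6, 0.5, 0.5]
grip_width: 0.0864
```

```bash
python3 look.py pics/g.png
```

```text
t 9.45 TCP in cradle [-0.0599 -0.0336  0.093 ] rpy [-180.    -0.8  172. ] grip 0.0864 F [-2.7  0.1  0.5]
tip [-0.061  -0.0336  0.023 ] front corner [-0.0515 -0.0337  0.0229] q [-39.  18.  40. 113. -14.  55.  90.]
```

View pics/g.png

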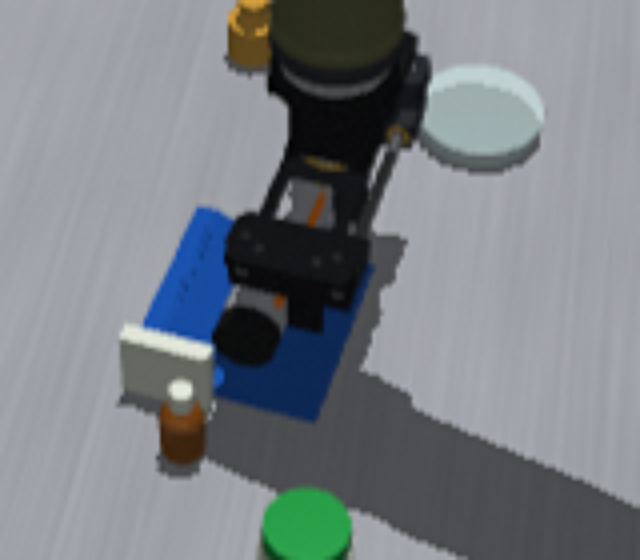

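Emit:
carry_out(increments="1 -0.003 0 0 0 0 0;1 -0.003 0 0 0 0 0;1 -0.003 0 0 0 0 0;1 -0.003 0 0 0 0 0;1 -0.0025 0 0 0 0 0;1 -0.0025 0 0 0 0 0;1 -0.0025 0 0 0 0 0")

```text
time_s: 10.38
tool_pos: [0.552, 0.0054, 0.0935]
tool_rot: [-180.0, -0.5, 172.0]
force: [-0.5, 0.2, 0.2]
grip_width: 0.0869
```

```bash
python3 look.py pics/i.png
```

```text
t 10.38 TCP in cradle [-0.0365 -0.0338  0.0935] rpy [-180.    -0.5  172. ] grip 0.0869 F [-0.5  0.1  0.2]
tip [-0.0371 -0.0338  0.0235] front corner [-0.0276 -0.0339  0.0234] q [-37.  21.  39. 110. -16.  55.  92.]
```

View pics/i.png

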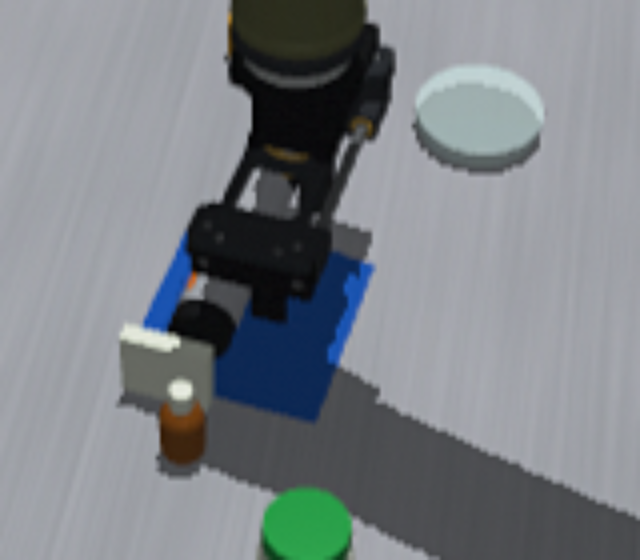

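Emit:
carry_out(increments="1 0.006 0 0 0 0 0;1 0.008 0 -0.01 0 0 0;1 0.008 0 -0.02 0 0 0;1 0 0 -0.03 0 0 0;1 0 0 -0.03 0 0 0;0 -0.005 -0.03 -0.02 0 0 0;0 -0.01 -0.03 0 0 0 0;0 -0.01 -0.03 0 0 0 0;0 -0.01 -0.02 0 0 0 0;0 -0.01 0 0 0 0 0")

```text
time_s: 11.68
tool_pos: [0.5558, -0.1086, 0.2118]
tool_rot: [179.7, -0.4, 172.1]
force: [0.3, -0.2, 0.1]
grip_width: 0.0449
```

```bash
cat > hs.py <<'E'
import sys
from st import *
from h import *
V=[]
for n in ("top","side"):
    p=read_camera(n);ms=masks_of("housing",p)
    g=[proj(pk(p),[[0.588,0.0,.026]])[0]]
    for m in ms:
        ys,xs=np.nonzero(m["pixels"])
        if len(xs) and np.hypot(xs.mean()-g[0][0],ys.mean()-g[0][1])<25: V.append((pk(p),m["pixels"]));print(n,len(xs));break
    cr=p["img"][160:310,200:400] if n=="top" else p["img"][130:270,190:350]
    cv2.imwrite(f"pics/{sys.argv[1]}_{n}.png",cv2.resize(cr,None,fx=4,fy=4))
for vs in [V]+[[v] for v in V]:
    q=fitcyl(vs,[.588,0,-.135],.026)
    l=RC@(np.r_[q.x[:2]-CR,0]);print("housing in cradle",l.round(4),"yaw rel",round(q.x[2]-YAW,3),q.fun)
E
python3 hs.py j;python3 st.py 0 -.145 .088 0
```

```text
top 786
side 762
housing in cradle [-0.0001 -0.0279  0.    ] yaw rel -0.004 0.4237106639325313
housing in cradle [ 0.     -0.0215  0.    ] yaw rel -0.007 0.3169586812946892
housing in cradle [ 0.0002 -0.0317  0.    ] yaw rel -0.003 0.09633710541989282
t 11.88 TCP in cradle [-0.0174 -0.1429  0.2109] rpy [179.7  -0.4 172.4] grip 0.0288 F [-0.8  0.9 -0.3]
tip [-0.0179 -0.1425  0.1409] front corner [-0.0084 -0.1425  0.1409] q [-32.  15.  46. 102. -12.  68. 100.]
delta tool [-0.0183 -0.0029  0.1228] rotvec [ 0.34 -0.43  0.18]
```

View pics/j_side.png

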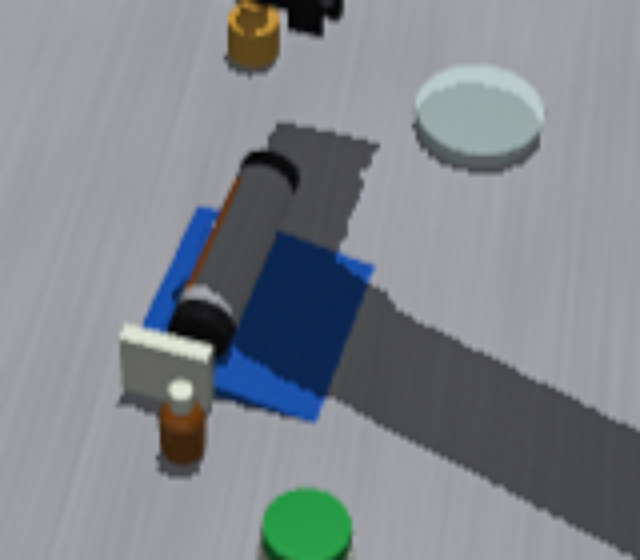

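View pics/j_top.png

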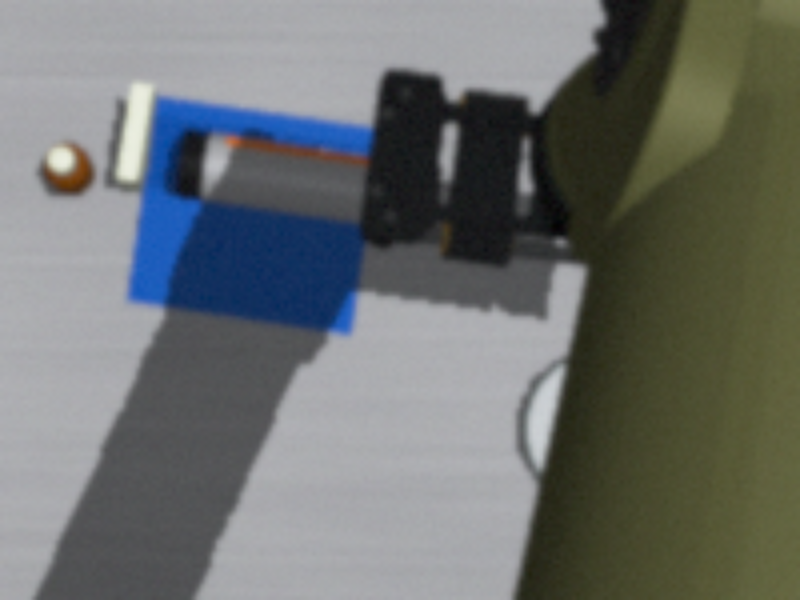

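Emit:
carry_out(increments="0 -0.009 -0.0015 0.005 0 0 0;0 -0.009 -0.0015 0.015 0.3 -0.4 0.2;0 0 0 0.02 0 0 0;0 0 0 0.02 0 0 0;0 0 0 0.02 0 0 0;0 0 0 0.02 0 0 0;0 0 0 0.015 0 0 0;0 0 0 0 0 0 0")

```text
time_s: 12.88
tool_pos: [0.5722, -0.1075, 0.0842]
tool_rot: [180.0, -0.4, 172.4]
force: [-0.2, -0.1, 1.2]
grip_width: 0.0007
```

```bash
python3 st.py 0 -.0975 .088 0;python3 look.py pics/k.png
```

```text
t 12.88 TCP in cradle [-0.0013 -0.1429  0.0842] rpy [180.   -0.4 172.4] grip 0.0007 F [-0.2 -0.1  1.2]
tip [-0.0018 -0.1429  0.0142] front corner [ 0.0077 -0.1429  0.0141] q [-27.  26.  42. 106. -21.  56. 107.]
delta tool [-0.0014  0.0454 -0.0038] rotvec [ 0.01 -0.4   0.17]
t 12.88 TCP in cradle [-0.0013 -0.1429  0.0842] rpy [180.   -0.4 172.4] grip 0.0007 F [-0.2 -0.1  1.2]
tip [-0.0018 -0.1429  0.0142] front corner [ 0.0077 -0.1429  0.0141] q [-27.  26.  42. 106. -21.  56. 107.]
```

View pics/k.png

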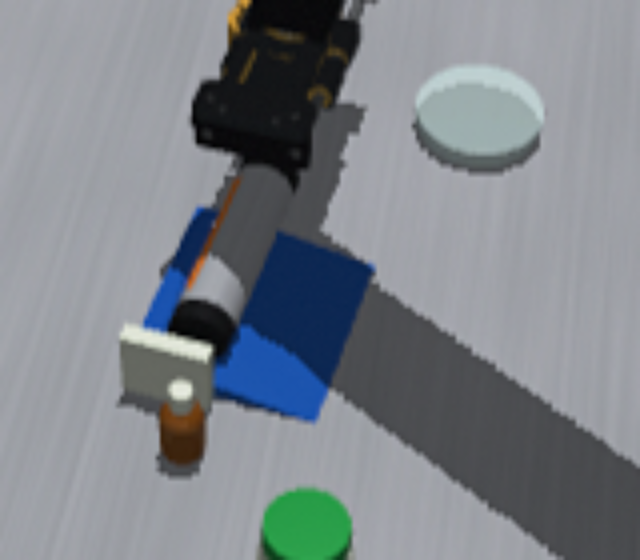

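Emit:
carry_out(increments="0 0 0.004 0 0 0 0;0 0 0.004 0 0 0 0;0 0 0.004 0 0 0 0;0 0 0.004 0 0 0 0;0 0 0.004 0 0 0 0;0 0 0.004 0 0 0 0;0 0 0.003 0 0 0 0;0 0 0.003 0 0 0 0;0 0 0.003 0 0 0 0")

```text
time_s: 14.05
tool_pos: [0.5792, -0.0743, 0.0878]
tool_rot: [-180.0, -0.0, 172.4]
force: [0.0, -1.9, 0.5]
grip_width: 0.0005
```

```bash
python3 st.py 0 -.0975 .084 0;python3 hs.py l
```

```text
t 14.05 TCP in cradle [ 0.0011 -0.1091  0.0878] rpy [-180.    -0.   172.4] grip 0.0005 F [ 0.3 -1.9  0.5]
tip [ 0.0011 -0.1091  0.0178] front corner [ 0.0106 -0.1091  0.0178] q [-30.  26.  42. 106. -20.  56. 103.]
delta tool [0.0011 0.0116 0.0038] rotvec [-0.04 -0.02  0.14]
top 624
side 637
housing in cradle [ 0.0003 -0.0204  0.    ] yaw rel 0.011 0.7641759209557963
housing in cradle [ 0.001  -0.0125  0.    ] yaw rel 0.032 0.47470374979708885
housing in cradle [ 0.0004 -0.0309  0.    ] yaw rel 0.012 0.27945883037532737
```

View pics/l_side.png

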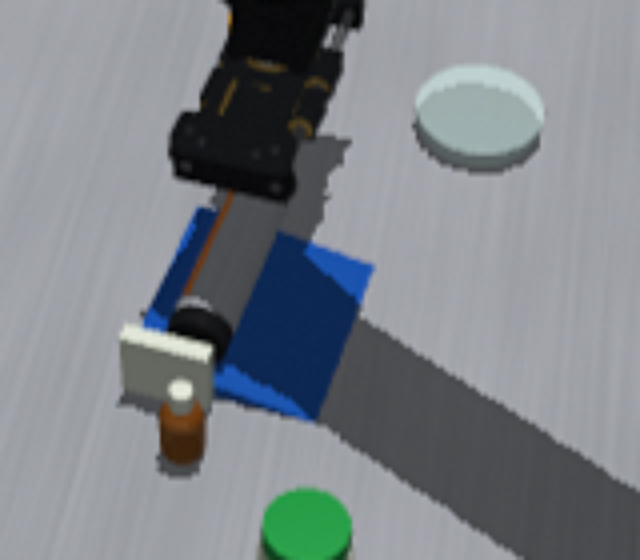

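Emit:
carry_out(increments="0 0 0.002 0 0 0 0;0 0 0.002 0 0 0 0;0 0 0.002 0 0 0 0;0 0 0.002 0 0 0 0")

```text
time_s: 14.75
tool_pos: [0.5802, -0.0663, 0.0878]
tool_rot: [-180.0, -0.0, 172.4]
force: [0.3, -1.5, -0.0]
grip_width: 0.0002
```

```bash
python3 st.py 0 -.0975 .084 0
```

```text
t 14.75 TCP in cradle [ 0.0011 -0.1009  0.0878] rpy [-180.    -0.   172.4] grip 0.0002 F [ 0.5 -1.4 -0. ]
tip [ 0.0011 -0.101   0.0178] front corner [ 0.0106 -0.101   0.0178] q [-30.  26.  42. 106. -20.  56. 102.]
delta tool [0.0011 0.0034 0.0038] rotvec [-0.03 -0.02  0.12]
```

Emit:
carry_out(increments="0 0 0.0015 0 0 0 0;0 0 0.0015 0 0 0 0")

```text
time_s: 15.0
tool_pos: [0.5807, -0.063, 0.0878]
tool_rot: [-180.0, -0.0, 172.4]
force: [-0.2, -1.4, 0.2]
grip_width: 0.0006
```

Emit:
carry_out(increments="0 0 0.0015 0 0 0 0")

```text
time_s: 15.12
tool_pos: [0.5809, -0.0613, 0.0878]
tool_rot: [-180.0, -0.0, 172.4]
force: [0.1, -1.9, 0.5]
grip_width: 0.0004
```

Emit:
carry_out(increments="0 0 0.0015 0 0 0 0")

```text
time_s: 15.25
tool_pos: [0.5811, -0.0598, 0.0878]
tool_rot: [-180.0, -0.0, 172.4]
force: [0.1, -2.2, -0.4]
grip_width: 0.0002
```

Emit:
carry_out(increments="0 0 0.0015 0 0 0 0")

```text
time_s: 15.38
tool_pos: [0.5813, -0.0582, 0.0878]
tool_rot: [-180.0, -0.0, 172.4]
force: [-0.8, -2.4, -0.7]
grip_width: 0.0006
```

Emit:
carry_out(increments="0 0 0.0015 0 0 0 0")

```text
time_s: 15.5
tool_pos: [0.5814, -0.058, 0.0878]
tool_rot: [-179.9, -0.0, 172.3]
force: [-0.4, -6.7, 0.7]
grip_width: 0.0007
```

```bash
python3 st.py;python3 look.py pics/m.png
```

```text
t 15.5 TCP in cradle [ 0.0011 -0.0926  0.0878] rpy [-179.9   -0.   172.3] grip 0.0007 F [ 0.5 -6.7  0.7]
tip [ 0.0011 -0.0927  0.0178] front corner [ 0.0106 -0.0927  0.0178] q [-31.  26.  42. 106. -20.  56. 101.]
t 15.5 TCP in cradle [ 0.0011 -0.0926  0.0878] rpy [-179.9   -0.   172.3] grip 0.0007 F [ 0.5 -6.7  0.7]
tip [ 0.0011 -0.0927  0.0178] front corner [ 0.0106 -0.0927  0.0178] q [-31.  26.  42. 106. -20.  56. 101.]
```

View pics/m.png

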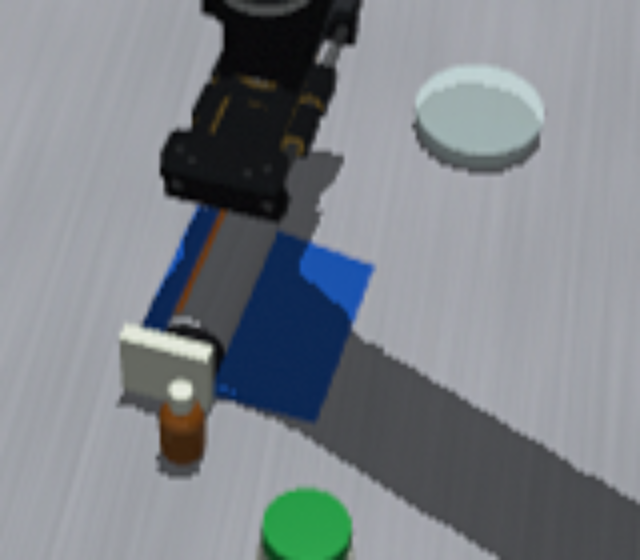

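Stopped with force rising: the housing is on the stop, with its far band behind the white upright at (170,330). I'll back off, rise and check.

Emit:
carry_out(increments="0 0 -0.004 0 0 0 0;0 0 -0.008 0 0 0 0;0 0 -0.01 0 0 0 0;0 0 -0.01 -0.01 0 0 0;0 0 0 -0.03 0 0 0;0 0 0 -0.04 0 0 0;0 0 0 -0.04 0 0 0;0 0 -0.03 -0.03 0 0 0;0 0 -0.04 -0.03 0 0 0;0 0 -0.04 0 0 0 0;0 0 -0.04 0 0 0 0;0 0 -0.04 0 0 0 0;0 0 0 0 0 0 0")

```text
time_s: 17.18
tool_pos: [0.5489, -0.2899, 0.2812]
tool_rot: [179.9, 0.4, 172.1]
force: [-0.3, 0.1, -0.6]
grip_width: 0.0004
```

```bash
python3 st.py;python3 hs.py n
python3 - <<'E'
from cell import *
import numpy as np
p=read_camera("top")
for n,h in(("vial_mid",.03),("jar_mid",.0325),("dish_mid",.008),("weight_mid",.026)):
    for m in masks_of(n,p)[:1]:
        ys,xs=np.nonzero(m["pixels"]);T=p["world_from_camera"];d=T[:3,:3]@np.array([(xs.mean()-p["cx"])/p["fx"],(ys.mean()-p["cy"])/p["fy"],1])
        w=T[:3,3]+d*(h-T[2,3])/d[2];print(n,round(m["confidence"],2),w.round(3),len(xs))
E
```

```text
t 17.18 TCP in cradle [ 3.000e-04 -3.267e-01  2.812e-01] rpy [179.9   0.4 172.1] grip 0.0004 F [-0.3  0.1 -0.6]
tip [ 0.0008 -0.3267  0.2112] front corner [ 0.0103 -0.3267  0.2113] q [-15.  20.  51.  90. -16.  77. 120.]
top 1098
side 705
housing in cradle [ 0.0001 -0.007   0.    ] yaw rel 0.002 0.27469504718677407
housing in cradle [ 0.0001 -0.0069  0.    ] yaw rel -0.001 0.05937907077724702
housing in cradle [ 0.0002 -0.0258  0.    ] yaw rel 0.012 0.18890675241157562
vial_mid 0.37 [0.592 0.027 0.03 ] 1013
jar_mid 0.91 [0.508 0.228 0.032] 568
dish_mid 0.66 [ 0.447 -0.165  0.008] 1246
weight_mid 0.75 [ 0.613 -0.207  0.026] 255
```

View pics/n_top.png

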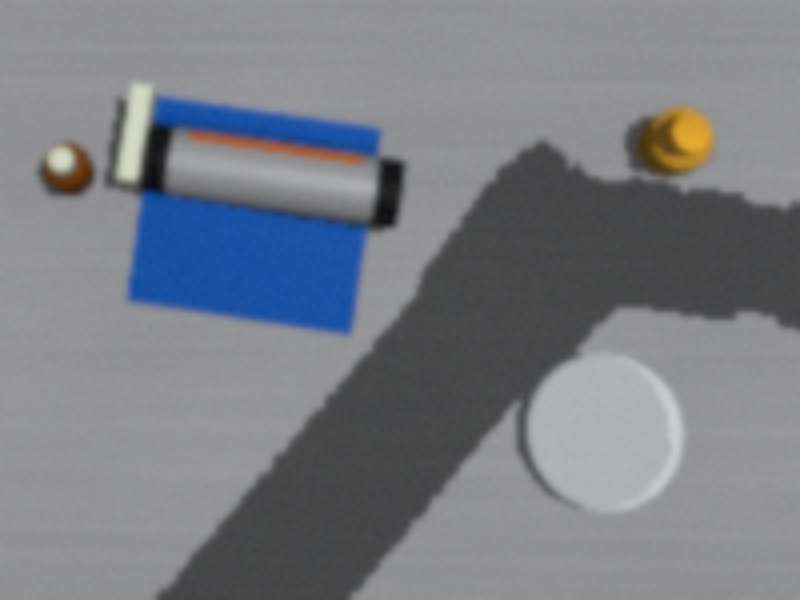

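View pics/n_side.png

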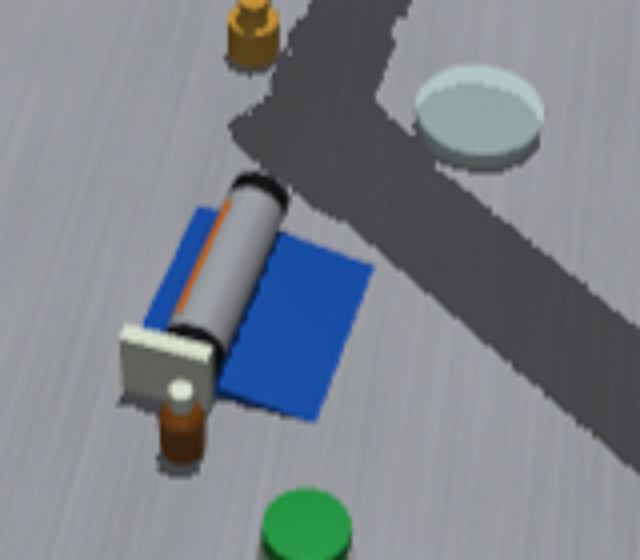

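```bash
python3 -c "
from cell import *
print(sign_off())"
```

```text
the job is handed in; nothing more can be done
None
```

I rolled the steel housing up the ramp with the two open fingertips behind it and let it drop into the V. I then pushed it endwise with the closed fingers until it met the stop, about 17 s in all. The job is handed in and no verdict was reported.

**Final checks:**
- **Position:** the top view puts the housing at x ≈ 0 mm and y ≈ -7 mm in the cradle frame (-7.5 mm is contact with the stop). Its axis is within about 0.002 rad of the V.
- **Contact with the stop:** the force rose to 6.7 N as the housing met the stop, well under the 40 N limit. The largest force I read was about 10 N, at the foot of the ramp. I then drew the arm well clear.
- **Bystanders:** the jar, dish and weight measured within 1 mm of where they started.

**Checks that disagreed:**
- **Side view:** fitting the housing from the side view alone gave y ≈ -26 mm, because the stop and vial hide its end there. I relied on the top view and the stop contact instead.
- **Vial:** the network's final report for the vial was a false one, with low confidence (0.37) and placed on the cradle. In the top picture the vial sits at the same pixels as before.

I did not measure the half-turn of step 1 directly. It follows from the housing rolling about 140 mm, roughly one full turn.

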